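# Pack up a warped base plate that rocks on the surface plate

## Robot

A 6-joint arm with a two-finger parallel gripper is mounted at the origin on a cart in front of the work surface, level with it; the furniture and walls round the work are solid. World frame = base frame: x ahead of the robot, y to its left, z up, the work surface at z = 0. Lengths are in m, angles in rad, forces in N, time in s.
With the tool pointing down it reaches from about 0.3 to 0.825 m from the base axis. Payload 5.4 kg.
Tool frame: the origin (TCP) lies midway between the tips of the shut fingers; the grasp point (between the pads) lies 19 mm behind it; z points along the fingers, y is the direction in which the jaws open and shut (so a half turn about z gives the same grasp; the last joint's range is limited). The gripper opens to 92 mm and grips with 3 to 60 N. Pads are 20 mm wide; open, the fingers measure 128 mm over their backs; the gripper's body (75 mm by 189 mm) begins 69 mm behind the grasp point.
Start: joints at [-1.457, 0.158, 1.597, -0, 1.386, -0.21], TCP at [0.183, -0.545, 0.215] pointing down, gripper open.
Joint ranges: [-2.91, 2.91], [-0.94, 2.29], [0.18, 2.7], [-1.29, 4.43], [0.17, 2.64], [-3, 3]. Speed limits (rad/s): [2.57, 2.57, 3.14, 3.14, 3.14, 3.14].

## Interface

Orientations are given as [roll, pitch, yaw] about the fixed x, y, z axes, in that order (R = Rz(yaw) Ry(pitch) Rx(roll)).
In Python, from plant import ctrl gives the robot as it stands.
- The arm moves only by the tool servo_tool, never from a script. Its argument "steps" is a list of rows, each a list of 6 numbers: the shift along the tool's x, y, z in m, then the turn, a rotation vector about the tool's x, y, z in degrees. In form: [[dx, dy, dz, ax, ay, az], ...]. A call has 1 to 5 rows; each row shifts and turns the pose as measured when the row begins, along the tool's axes as they then stand; what a row does not reach is not made up. A row lasts 1/10 s, in which the tool goes at most 50 mm and 8.59 degrees, less where a joint would pass 70% of its speed; a pose out of reach is approached as far as the arm can. A call is refused whole if a number of a shift passes 0.05 or a number of a turn 8.59, either way. A call with a gripper value outside its range is refused whole. "fingers" is the gripper command: -1 is fully open, 1 is shut, values between are in proportion, set as the call begins (left out, the last holds). The fingers move at their own pace and stop on an object; "grip_force" is the grip in N (left out, the last holds). Time passes only in rows, so rows that do not move let the fingers close. It gives the time, the measured TCP pose, the force and the opening at its end, in the units of the state.
- ctrl.read_state(): the state, without advancing time (a new reading comes with each control period).
- ctrl.camera(name): name is "side" or "top" or "wrist"; returns a dict with "img" (480x640x3 uint8, red, green, blue), "z_map" (480x640 float32, m along the optical axis (not along the pixel's ray), 0 where there is no reading), "intrinsics" (3x3 intrinsics, pixels), "R" (3x3) and "t" (3): a world point X has camera coordinates R X + t; the wrist camera has in their place "hand_eye" (4x4, takes a point from camera to tool coordinates, whose origin is the TCP and whose axes are the flange's). Camera axes: x right, y down, z forward; pixel columns grow to the right and rows downward; lengths in m; the calibration is good to about 2 mm. A picture is of the moment at which its call begins: read the wrist's pose just before it.
- ctrl.close_job(): hands the job in, once; it reports no verdict.
The state is a dict: "t": time; "qpos": joint angles; "joint_velocities": joint speeds; "tau": joint torques, N m; "eef_pos": TCP position; "tool_rot": TCP orientation; "contact_force": force on the tool from outside, world axes, zero at the start; "wrist_torque": the same for the moment, N m; "opening": finger opening in m.
Only numpy, scipy, OpenCV 4.12 (cv2) and the standard library are available. Lean on these libraries where they do the work, as an engineer would, in place of code of your own. Each camera call takes 0.05 s, during which the arm holds its last target.

## Task

The round cast base plate on the granite surface plate is warped and rocks. Press gently round its rim to rock it and find the side that does not touch, then slide the thin end of the wooden wedge in under that side until it just bears, without lifting the plate or shoving it along. Let go of the wedge and press gently on the rim right above it to prove that the plate now stands firm; leave wedge and plate like that and the other tools alone.

Things in the scene. Friction and masses are not known exactly. Their poses are not given: they have to be found in the camera images.
- granite: dark granite surface plate, 250 x 280 x 40 mm (x, y, z), fixed for the episode; origin at the centre of its underside on the bench, z up, its flat top is 40 mm above the origin
- base_plate: loose round cast aluminium base plate, about 0.85 kg: flange 110 mm diameter, its flat top 14 mm above the origin; a hub of 32 mm diameter in the middle, up to 28 mm; under the flange a foot ring of 106 mm outer diameter, 9 mm wide, 6 mm high, on which it stands. Origin on its axis in the plane of the ring's underside, z up along the axis
- plate_top (a point): on the base plate's axis, level with the flange top. The foot ring is bent along a diameter: one half stands on the granite, the other rises to a gap of 1.9 to 3.3 mm at the rim, on a side not tied to the x, y axes. The plate lies level until that side is pressed (1 to 3 N at the rim), then tilts 0.035 to 0.06 rad down towards it; springs back level when let go
- wedge: loose boxwood wedge, 70 mm long, 14 mm wide, about 30 g, lying flat beside the base plate; origin at the middle of its flat underside, x along its length towards the thin end, z up. Its top slopes evenly from 8 mm thick at the butt (x = -35 mm) to 1 mm at the thin end (x = +35 mm)
- wedge_grip (a point): the place to grip the wedge across its 14 mm width: on its centre line 20 mm from the middle towards the butt, half-way up (3.2 mm above the underside, the wedge is 6.5 mm thick there); axes as the wedge's
- wedge_tip (a point): middle of the wedge's thin edge, at its underside; axes as the wedge's
- caliper_1: digital caliper, 150 mm long, lying on the bench behind the granite; not to be disturbed
- scriber_1: small steel scriber with a red cap, 52 mm long, lying on the bench behind the granite; not to be disturbed
- brush_1: wooden bench brush, 167 mm long, lying on the bench behind the granite; not to be disturbed

How it is judged:
On the way, in this order (a step that is already met when the one before it is completed fails the run):
1. the plate is rocked: fingers press it and it tilts (contact force between the fingers and base_plate above 0.5 N and angle between base_plate's own z axis and vertical above 0.025 rad), for 0.1 s.
2. the wedge bears under the plate's rim, let go, the plate not lifted (contact force between wedge and base_plate above 0.2 N and horizontal distance between wedge_tip and base_plate below 0.049 m and angle between base_plate's own z axis and vertical below 0.008 rad and contact force between the fingers and wedge below 0.05 N and contact force between the fingers and base_plate below 0.05 N), for 0.2 s.
3. the rim is pressed with at least 2.5 N above the wedge and the plate stands firm (contact force between wedge and base_plate above 0.2 N and horizontal distance between wedge_tip and base_plate below 0.049 m and angle between base_plate's own z axis and vertical below 0.008 rad and contact force between the fingers and base_plate above 2.5 N and horizontal distance between the grasp point and wedge_tip below 0.055 m and horizontal distance between the grasp point and base_plate above 0.025 m), for 0.2 s.
At the end, for the whole second after the job is handed in: the wedge's thin end lies under the plate's rim (at least 4 mm in) and bears it (0.2 N or more), the plate is level to 0.008 rad, both at rest and untouched (contact force between wedge and base_plate above 0.2 N and horizontal distance between wedge_tip and base_plate below 0.049 m and angle between base_plate's own z axis and vertical below 0.008 rad and contact force between the fingers and anything else below 0.05 N and linear speed of each of wedge, base_plate below 0.01 m/s).
It fails at once if the plate is pressed or pushed with more than 25 N (contact force between the arm and base_plate above 25 N).
It fails at once if the wedge is driven in with more than 12 N on the plate while held (contact force between the fingers and wedge above 0.5 N and contact force between wedge and base_plate above 12 N).
It fails at once if the plate is shoved along by more than 15 mm (distance of base_plate from where it was at the start of the episode above 0.015 m).
It fails at once if the plate is tipped up by more than 0.12 rad (angle between base_plate's own z axis and vertical above 0.12 rad).
It fails at once if the caliper, scriber or brush is moved by more than 10 mm (distance of any of caliper_1, scriber_1, brush_1 from where it was at the start of the episode above 0.01 m).
It also fails if it takes over 72 s, if anything falls off the work surface, if the arm or the gripper's body presses on something with over 40 N, if the wrist force passes 120 N, or if a joint passes its speed limit or range.

## Working session

There is one attempt and no reset: what is moved stays moved. The work goes in short steps, Python scripts to look and compute and a tool call to move; the robot and the scene stay as the last step left them, time stands still between calls to the robot, and variables do not carry over. Pictures are saved under pics/ and viewed, and the job is handed in when it is done.

Besides the shell and the picture viewer there is one more tool, called after ">>>" by a JSON object that holds its "name" and its "arguments", one argument or row to a line. servo_tool: Moves the arm, as the interface text tells. Its arguments: {"type":"object","properties":{"steps":{"type":"array"},"fingers":{"type":"number"},"grip_force":{"type":"number"}},"required":["steps"]}

```bash
ls; mkdir -p pics; cat > h.py <<'E'
import numpy as np, cv2
from plant import ctrl
def shot(n,f):
    c=ctrl.camera(n); cv2.imwrite(f'pics/{f}.png',c['img'][:,:,::-1]); np.savez(f'pics/{f}.npz',**{k:v for k,v in c.items()}); return c
def pt(c,u,v,z=None):
    K=c['intrinsics'];R=c['R'];t=c['t']
    r=np.linalg.inv(K)@np.array([u,v,1.]);C=-R.T@t;d=R.T@r
    s=c['z_map'][int(v),int(u)] if z is None else (z-C[2])/d[2]
    return C+s*d
E
python3 - <<'E'
from h import *
s=ctrl.read_state();print(s)
for n in('top','side'):
    c=shot(n,n+'0');print(n,c['intrinsics'],c['R'],c['t'])
print(ctrl.read_state()['t'])
E
```

```text
pics
{'t': 0.0, 'qpos': array([-1.45710560e+00,  1.59060008e-01,  1.59820328e+00,  1.43451703e-05,
        1.38617285e+00, -2.10092904e-01]), 'joint_velocities': array([ 0.00043126,  0.00065149,  0.00171978,  0.0003001 ,  0.00098878,
       -0.00117396]), 'tau': array([-1.56842958e-03, -3.85570943e+01, -3.22112525e+01,  6.99723861e-02,
        3.78248258e-02, -1.46811940e-04]), 'eef_pos': array([ 0.18285729, -0.54450816,  0.21362725]), 'tool_rot': array([-3.13979265e+00, -3.98246215e-04,  3.23780621e-01]), 'contact_force': array([-0.26043682, -0.16286845,  0.41959436]), 'wrist_torque': array([0.00604041, 0.01150961, 0.02355161]), 'opening': 0.09203381831776988}
top [[602.04708579   0.         324.59931588]
 [  0.         602.04708579 238.25677374]
 [  0.           0.           1.        ]] [[ 0.02478027 -0.99940203  0.02411476]
 [-0.98511002 -0.02851685 -0.16954359]
 [ 0.17012988 -0.01955436 -0.98522761]] [0.07538611 0.65630948 0.94493479]
side [[520.64160552   0.         316.20704177]
 [  0.         520.64160552 243.73702095]
 [  0.           0.           1.        ]] [[ 0.99305599 -0.11750708 -0.00564697]
 [-0.06538641 -0.51140552 -0.8568483 ]
 [ 0.09779785  0.85126758 -0.51553768]] [-0.63076938  0.14777407  0.74994479]
0.1
```

View pics/top0.png

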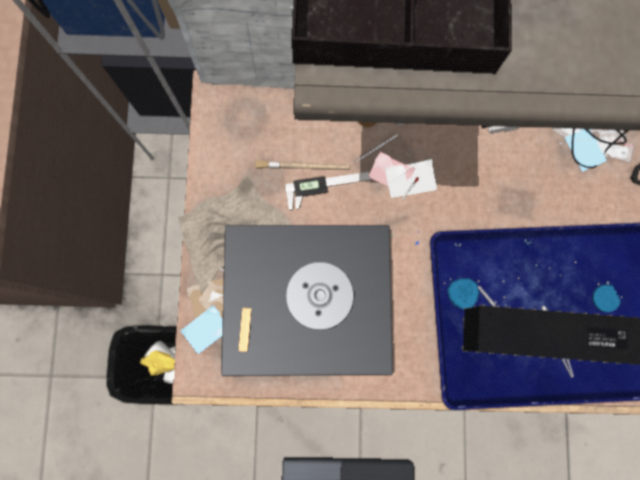

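View pics/side0.png

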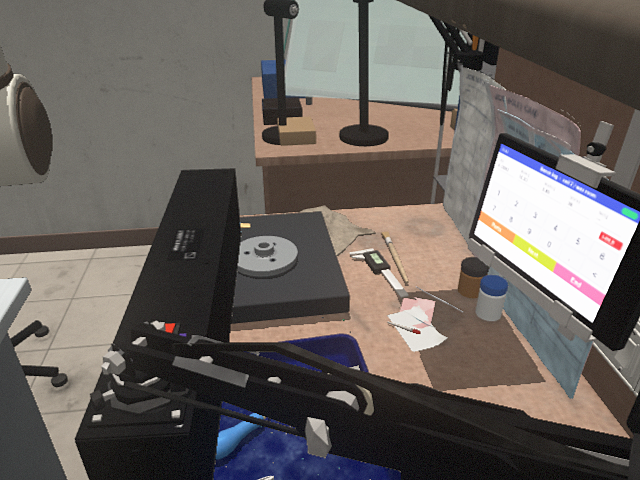

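The top view shows the plate at about (320,295) and the yellow wedge at (245,330), lying roughly along world x. Next I'll enlarge it and measure.

```bash
python3 - <<'E'
from h import *
c=dict(np.load('pics/top0.npz'))
im=c['img'][:,:,::-1]
cr=cv2.resize(im[215:385,215:400],None,fx=4,fy=4,interpolation=cv2.INTER_CUBIC)[:600,:740]
cv2.imwrite('pics/crop0.png',cr)
P=pt(c,319.5,295.5,.054);print('plate',P)
# flange ellipse by bright mask
g=cv2.cvtColor(im,cv2.COLOR_BGR2GRAY)
m=((g>120)).astype(np.uint8);m[:, :270]=0;m[:,370:]=0;m[:250]=0;m[345:]=0
cs,_=cv2.findContours(m,cv2.RETR_EXTERNAL,cv2.CHAIN_APPROX_NONE)
k=max(cs,key=cv2.contourArea)[:,0]
W=np.array([pt(c,u,v,.054)[:2] for u,v in k]);(x,y),r=cv2.minEnclosingCircle(W.astype(np.float32)*1000);print(x,y,r,W.mean(0))
b=im.astype(int);m=((b[:,:,2]-b[:,:,0]>60)).astype(np.uint8);m[:, :230]=0;m[:,260:]=0;m[:300]=0;m[360:]=0
k=np.argwhere(m)[:,::-1];rect=cv2.minAreaRect(k.astype(np.float32));B=cv2.boxPoints(rect);print(B)
for u,v in B: print(pt(c,u,v,.044))
print([pt(c,u,v)[2] for u,v in[(246,315),(245,330),(243,345),(300,240),(320,270)]])
for u,v in [(224,226),(390,226),(392,374),(223,375)]: print(pt(c,u,v,.04))
E
```

```text
plate [0.5590108 0.098942  0.054    ]
559.3960571289062 100.17875671386719 56.96158981323242 [0.55930307 0.10032491]
[[238.27872 349.93445]
 [242.14758 307.37708]
 [250.98364 308.18036]
 [247.11478 350.73773]]
[0.46812514 0.22823084 0.044     ]
[0.53692883 0.22526822 0.044     ]
[0.53599564 0.21074341 0.044     ]
[0.46719444 0.21387927 0.044     ]
[np.float64(0.04126618711626551), np.float64(0.04541879284030692), np.float64(0.04720517726187645), np.float64(0.03762227664013662), np.float64(0.05165682833013974)]
[0.67271207 0.2627523  0.04      ]
[ 0.68097519 -0.01777596  0.04      ]
[ 0.43567895 -0.02259004  0.04      ]
[0.42764634 0.25135996 0.04      ]
```

View pics/crop0.png

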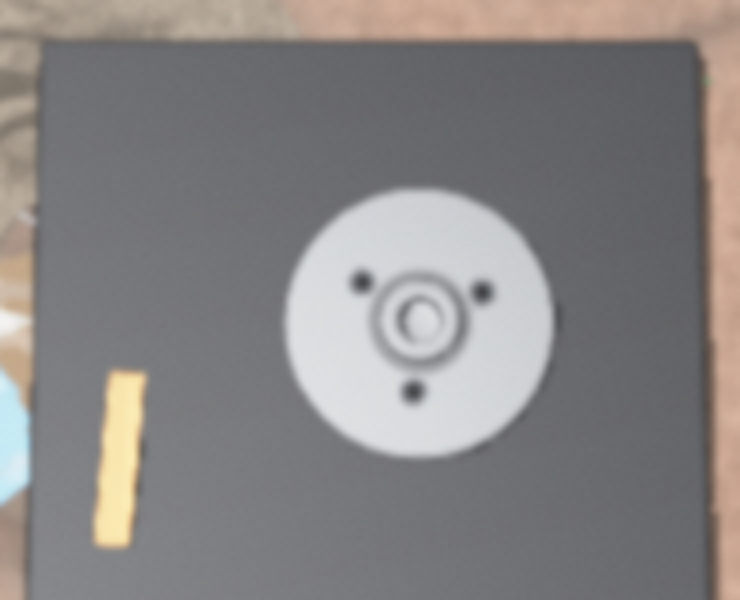

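>>> {"name": "servo_tool", "arguments": {
  "steps": [
    [0.034,-0.033,0,0,0,0],
    [0.034,-0.033,0,0,0,0],
    [0.034,-0.033,0,0,0,0],
    [0.034,-0.033,0,0,0,0],
    [0.034,-0.033,0,0,0,0]
  ],
  "fingers": 1,
  "grip_force": 10
}}

```text
t: 0.6
eef_pos: [0.2916, -0.3301, 0.2105]
tool_rot: [-3.135, -0.0, 0.314]
contact_force: [1.4, -0.1, -0.5]
opening: 0.0539
```

>>> {"name": "servo_tool", "arguments": {
  "steps": [
    [0.034,-0.033,0,0,0,0],
    [0.034,-0.033,0,0,0,0],
    [0.034,-0.033,0,0,0,0],
    [0.034,-0.033,0,0,0,0],
    [0.034,-0.033,0,0,0,0]
  ]
}}

```text
t: 1.1
eef_pos: [0.4041, -0.1107, 0.2103]
tool_rot: [-3.135, -0.001, 0.311]
contact_force: [1.4, -0.4, -0.6]
opening: 0.0139
```

>>> {"name": "servo_tool", "arguments": {
  "steps": [
    [0.034,-0.033,0,0,0,0],
    [0.034,-0.033,0,0,0,0],
    [0.034,-0.033,0,0,0,0],
    [0.034,-0.033,0,0,0,0],
    [0.034,-0.033,0,0,0,0]
  ]
}}

```text
t: 1.6
eef_pos: [0.517, 0.1092, 0.2105]
tool_rot: [-3.135, -0.0, 0.313]
contact_force: [0.5, -0.6, -0.2]
opening: 0.0004
```

```bash
cat >> h.py <<'E'
from scipy.spatial.transform import Rotation as Ro
def to(x,y,z):
    s=ctrl.read_state();R=Ro.from_euler('xyz',s['tool_rot']).as_matrix()
    d=np.array([x,y,z])-s['eef_pos'];print('t',s['t'],'pos',s['eef_pos'].round(4),'rot',s['tool_rot'].round(4),'j6',s['qpos'][5].round(2),'F',s['contact_force'].round(2),'tool delta',(R.T@d).round(4))
E
python3 -c "
from h import *
to(.513,.1,.07)"
```

```text
t 1.6 pos [0.517  0.1092 0.2105] rot [-3.1354e+00 -3.0000e-04  3.1250e-01] j6 1.23 F [ 0.53 -0.59 -0.17] tool delta [-0.0067  0.0084  0.1405]
```

>>> {"name": "servo_tool", "arguments": {
  "steps": [
    [-0.003,0.004,0.03,0,0,0],
    [-0.003,0.004,0.03,0,0,0],
    [0,0,0.03,0,0,0],
    [0,0,0.03,0,0,0],
    [0,0,0,0,0,0]
  ]
}}

```text
t: 2.1
eef_pos: [0.5149, 0.108, 0.086]
tool_rot: [-3.134, -0.002, 0.324]
contact_force: [-0.1, 0.4, -0.4]
opening: 0.0004
```

```bash
python3 -c "
from h import *
to(.513,.1,.055)
c=shot('wrist','w1');print(c['hand_eye'])
c=shot('top','t1')
"
```

```text
t 2.1 pos [0.5149 0.108  0.086 ] rot [-3.1341e+00 -1.5000e-03  3.2410e-01] j6 1.22 F [-0.07  0.39 -0.38] tool delta [-0.0044  0.0072  0.0309]
[[-4.32834114e-04 -9.57601603e-01 -2.88095441e-01  8.05684293e-02]
 [ 9.99997557e-01  2.09957667e-04 -2.20027382e-03 -1.72256007e-03]
 [ 2.16747358e-03 -2.88095689e-01  9.57599173e-01 -1.70720148e-01]
 [ 0.00000000e+00  0.00000000e+00  0.00000000e+00  1.00000000e+00]]
```

View pics/w1.png

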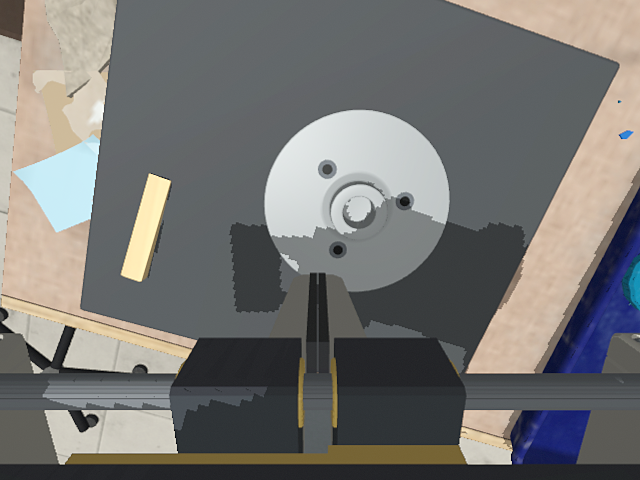

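View pics/t1.png

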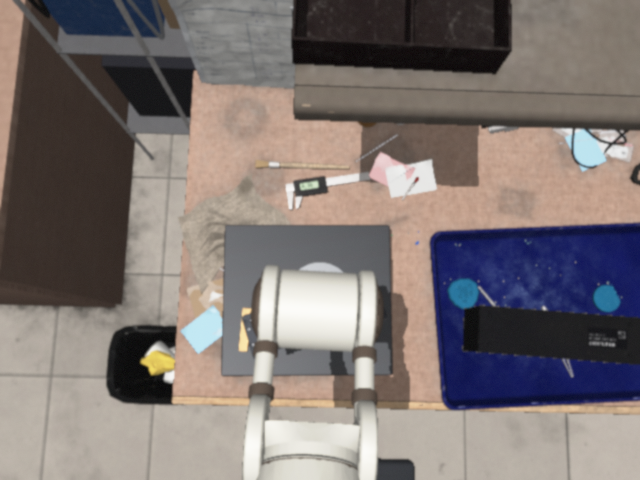

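The wrist camera sees the whole plate (centre about (357,203)) and the wedge at (146,228), so the tilt can be read from its depth map.

```bash
cat >> h.py <<'E'
def wpts(c,s):
    K=c['intrinsics'];z=c['z_map'];v,u=np.mgrid[0:480,0:640]
    P=np.stack([(u-K[0,2])/K[0,0]*z,(v-K[1,2])/K[1,1]*z,z],-1).reshape(-1,3)
    H=c['hand_eye'];P=P@H[:3,:3].T+H[:3,3]
    R=Ro.from_euler('xyz',s['tool_rot']).as_matrix()
    return (P@R.T+s['eef_pos']).reshape(480,640,3)
def fit(P):
    c=P.mean(0)
    for _ in range(4):
        A=np.c_[P[:,:2]-c[:2],np.ones(len(P))];k=np.linalg.lstsq(A,P[:,2],rcond=None)[0]
        r=P[:,2]-A@k;P=P[abs(r)<max(2*np.median(abs(r)),1e-4)]
    return k,len(P),np.median(abs(r))
def tilt(f,cx=.559,cy=.100):
    s=ctrl.read_state();c=shot('wrist',f);W=wpts(c,s);np.save(f'pics/{f}_W.npy',W)
    P=W.reshape(-1,3);d=np.hypot(P[:,0]-cx,P[:,1]-cy)
    a=fit(P[(d>.02)&(d<.052)&(abs(P[:,2]-.054)<.006)])
    g=fit(P[(d>.062)&(abs(P[:,2]-.04)<.006)&(P[:,0]>.44)&(P[:,0]<.67)&(P[:,1]>-.01)&(P[:,1]<.2)])
    sl=a[0][:2]-g[0][:2]
    print('flange',a,'granite',g);print('down dir deg',np.degrees(np.arctan2(-sl[1],-sl[0])),'tilt',np.hypot(*sl),'F',s['contact_force'])
    return W
E
python3 -c "
from h import *
tilt('w2')
to(.513,.1,.055)"
```

```text
flange (array([-0.00163964,  0.00307008,  0.05455077]), 11352, np.float64(0.00027451470296877695)) granite (array([-0.00150098,  0.00179689,  0.04054558]), 44445, np.float64(0.00028077813477672686))
down dir deg -83.78466153609999 tilt 0.0012807206498083245 F [-0.08854439  0.06395871  0.39967814]
t 2.25 pos [0.5197 0.1078 0.0918] rot [-3.1379 -0.012   0.3239] j6 1.22 F [ 0.44  0.96 -0.1 ] tool delta [-0.0093  0.0054  0.0367]
```

>>> {"name": "servo_tool", "arguments": {
  "steps": [
    [-0.009,0.005,0.02,0,0.5,0],
    [0,0,0.008,0,0,0],
    [0,0,0.003,0,0,0],
    [0,0,0,0,0,0]
  ]
}}

```text
t: 2.65
eef_pos: [0.52, 0.1002, 0.0681]
tool_rot: [3.14, -0.035, 0.324]
contact_force: [0.4, -0.2, 0.4]
opening: 0.0002
```

```bash
python3 -c "
from h import *
to(.513,.1,.055)"
```

```text
t 2.65 pos [0.52   0.1002 0.0681] rot [ 3.1403 -0.0345  0.3235] j6 1.2 F [ 0.39 -0.17  0.39] tool delta [-0.0071 -0.002   0.0128]
```

>>> {"name": "servo_tool", "arguments": {
  "steps": [
    [-0.006,-0.002,0.004,0,-1.9,0],
    [0,0,0,0,0,0],
    [0,0,0,0,0,0]
  ]
}}

```text
t: 2.95
eef_pos: [0.5156, 0.1006, 0.0661]
tool_rot: [3.139, -0.002, 0.324]
contact_force: [0.3, -0.8, -0.4]
opening: 0.0003
```

>>> {"name": "servo_tool", "arguments": {
  "steps": [
    [0,0,0.003,0,0,0],
    [0,0,0,0,0,0]
  ]
}}

```text
t: 3.15
eef_pos: [0.5159, 0.1008, 0.0632]
tool_rot: [3.139, -0.003, 0.324]
contact_force: [-0.4, -0.4, 0.4]
opening: 0.0007
```

>>> {"name": "servo_tool", "arguments": {
  "steps": [
    [-0.002,0,0.004,0,0,0],
    [0,0,0.003,0,0,0]
  ]
}}

```text
t: 3.35
eef_pos: [0.5141, 0.1, 0.056]
tool_rot: [3.138, -0.003, 0.324]
contact_force: [0.4, -0.0, -0.8]
opening: 0.0004
```

>>> {"name": "servo_tool", "arguments": {
  "steps": [
    [0,0,0.002,0,0,0]
  ]
}}

```text
t: 3.45
eef_pos: [0.5142, 0.1, 0.0542]
tool_rot: [3.138, -0.003, 0.324]
contact_force: [-7.2, 0.9, 21.9]
opening: 0.0003
```

>>> {"name": "servo_tool", "arguments": {
  "steps": [
    [0,0,0.002,0,0,0]
  ]
}}

```text
t: 3.55
eef_pos: [0.5142, 0.1, 0.054]
tool_rot: [3.139, -0.002, 0.324]
contact_force: [-11.5, 0.3, 28.6]
opening: 0.0001
```

>>> {"name": "servo_tool", "arguments": {
  "steps": [
    [0,0,0.001,0,0,0]
  ]
}}

```text
t: 3.65
eef_pos: [0.5141, 0.1001, 0.0543]
tool_rot: [3.139, -0.001, 0.325]
contact_force: [-3.3, 0.0, 6.7]
opening: 0.0007
```

Contact came on hard: this side is firm, and the reading peaked at 28.6 N from a 2 mm step. I'll use much finer steps from here. Backing off and checking the plate.

>>> {"name": "servo_tool", "arguments": {
  "steps": [
    [0,0,-0.015,0,0,0],
    [0,0,-0.02,0,0,0],
    [0,0,-0.01,0,0,0],
    [0,0,0,0,0,0]
  ]
}}

```text
t: 4.05
eef_pos: [0.5133, 0.1001, 0.0999]
tool_rot: [3.139, 0.0, 0.324]
contact_force: [0.2, -0.2, 0.1]
opening: 0.0004
```

```bash
python3 -c "
from h import *
W=tilt('w3')
to(.6,.1,.09)"
```

```text
flange (array([-0.00189135,  0.00285103,  0.05459576]), 10906, np.float64(0.0002752811706390537)) granite (array([-0.00142706,  0.00178198,  0.04056985]), 41880, np.float64(0.0002789576953032627))
down dir deg -66.52500770963842 tilt 0.0011655230845164012 F [ 0.22175733 -0.20598103  0.13001299]
t 4.1 pos [0.5128 0.1001 0.0992] rot [3.1399e+00 1.4000e-03 3.2430e-01] j6 1.21 F [ 0.12 -0.06 -0.18] tool delta [0.0826 0.0278 0.0091]
```

View pics/w3.png

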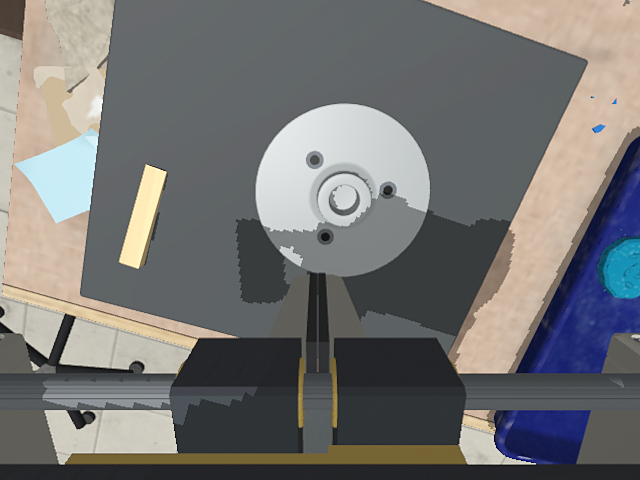

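```bash
cat >> h.py <<'E'
def plate(f):
    W=np.load(f'pics/{f}_W.npy');im=np.load(f'pics/{f}.npz')['img'].astype(int)
    P=W.reshape(-1,3);d=np.hypot(P[:,0]-.559,P[:,1]-.1)
    Q=P[(d<.07)&(abs(P[:,2]-.0545)<.004)&(P[:,2]>.049)]
    h=cv2.convexHull((Q[:,:2]*1000).astype(np.float32));print('plate',cv2.minEnclosingCircle(h))
    # hub
    Q=P[(d<.03)&(abs(P[:,2]-.0685)<.003)]; print('hub',cv2.minEnclosingCircle((Q[:,:2]*1000).astype(np.float32)),len(Q))
def wedge(f,box=(.42,.68,-.03,.26)):
    W=np.load(f'pics/{f}_W.npy');im=np.load(f'pics/{f}.npz')['img'].astype(int)
    m=(im[:,:,0]-im[:,:,2]>50)&(im[:,:,0]>150)&(W[:,:,2]>.036)&(W[:,:,2]<.052)&(W[:,:,0]>box[0])&(W[:,:,0]<box[1])&(W[:,:,1]>box[2])&(W[:,:,1]<box[3])
    m=m.astype(np.uint8);n,l,st,_=cv2.connectedComponentsWithStats(m);i=1+np.argmax(st[1:,4]);Q=W[l==i]
    (c,sz,a)=cv2.minAreaRect((Q[:,:2]*1000).astype(np.float32));b=cv2.boxPoints((c,sz,a));print('wedge',c,sz,a,len(Q));print(b)
    u,s,v=np.linalg.svd((Q[:,:2]-Q[:,:2].mean(0)),full_matrices=False);ax=v[0];t=(Q[:,:2]-Q[:,:2].mean(0))@ax
    print('axis',ax,'slope z along',np.polyfit(t,Q[:,2],1))
    return Q
E
python3 -c "
from h import *
plate('w3');wedge('w3');plate('w2');wedge('w2')"
```

```text
plate ((557.1943969726562, 100.26521301269531), 55.064640045166016)
hub ((557.2777709960938, 100.3635025024414), 16.024213790893555) 1577
wedge (497.07073974609375, 222.35488891601562) (17.589445114135742, 74.7000961303711) 86.95624542236328 2247
[[459.3064  215.5558 ]
 [533.9011  211.58934]
 [534.8351  229.15398]
 [460.24036 233.12044]]
axis [-0.99925935  0.0384806 ] slope z along [0.09693201 0.04517839]
plate ((557.1770629882812, 100.13642883300781), 55.129337310791016)
hub ((557.2767944335938, 100.32076263427734), 16.078874588012695) 1679
wedge (496.7504577636719, 222.09011840820312) (17.183353424072266, 75.88246154785156) 86.3502197265625 2327
[[458.33923 215.93112]
 [534.0678  211.10062]
 [535.1617  228.24911]
 [459.4331  233.07962]]
axis [-0.99924533  0.03884282] slope z along [0.09557024 0.04521315]
```

>>> {"name": "servo_tool", "arguments": {
  "steps": [
    [0,0,0,0,0,-8.5],
    [0,0,0,0,0,-8.5],
    [0,0,0,0,0,-8.5],
    [0,0,0,0,0,-8.5],
    [0,0,0,0,0,-8.5]
  ]
}}

```text
t: 4.6
eef_pos: [0.5094, 0.1, 0.0934]
tool_rot: [-3.135, 0.006, 1.079]
contact_force: [0.5, -0.6, -0.8]
opening: 0.0005
```

>>> {"name": "servo_tool", "arguments": {
  "steps": [
    [0,0,0,0,0,-8.5],
    [0,0,0,0,0,-8.5],
    [0,0,0,0,0,-8.5],
    [0,0,0,0,0,-8.5],
    [0,0,0,0,0,-8.5]
  ]
}}

```text
t: 5.1
eef_pos: [0.5051, 0.1, 0.0866]
tool_rot: [-3.123, -0.003, 1.829]
contact_force: [0.1, 0.2, -0.4]
opening: 0.0008
```

>>> {"name": "servo_tool", "arguments": {
  "steps": [
    [0,0,0,0,0,-8.5],
    [0,0,0,0,0,-8.5],
    [0,0,0,0,0,-8.5],
    [0,0,0,0,0,-8.5],
    [0,0,0,0,0,-8.5]
  ]
}}

```text
t: 5.6
eef_pos: [0.5008, 0.1, 0.0798]
tool_rot: [-3.125, -0.024, 2.578]
contact_force: [0.0, -0.3, -0.1]
opening: 0.0005
```

```bash
python3 -c "
from h import *
to(.605,.1,.09)"
```

```text
t 5.6 pos [0.5008 0.1    0.0798] rot [-3.1254 -0.0239  2.5784] j6 -1.05 F [ 0.03 -0.31 -0.06] tool delta [-0.0879  0.0555 -0.0132]
```

```bash
cat >> h.py <<'E'
def tgt(x,y,z,yaw=None):
    s=ctrl.read_state();R=Ro.from_euler('xyz',s['tool_rot'])
    if yaw is None: yaw=s['tool_rot'][2]
    G=Ro.from_euler('xyz',[np.pi,0,yaw])
    print('t',s['t'].round(2) if hasattr(s['t'],'round') else s['t'],'pos',s['eef_pos'].round(4),'rot',s['tool_rot'].round(4),'j6',s['qpos'][5].round(2),'F',s['contact_force'].round(1),'op',round(s['opening'],4))
    print('shift',R.inv().apply(np.array([x,y,z])-s['eef_pos']).round(4),'turn',np.degrees((R.inv()*G).as_rotvec()).round(2))
E
python3 -c "
from h import *
tgt(.602,.1,.09,2.9)"
```

```text
t 5.6 pos [0.5008 0.1    0.0798] rot [-3.1254 -0.0239  2.5784] j6 -1.05 F [ 0.  -0.3 -0.1] op 0.0005
shift [-0.0853  0.0539 -0.0131] turn [ -0.7   -1.51 -18.42]
```

>>> {"name": "servo_tool", "arguments": {
  "steps": [
    [0,0,-0.014,0,0,0],
    [-0.028,0.018,0,-0.4,-0.8,0],
    [-0.028,0.018,0,-0.3,-0.7,0],
    [-0.028,0.018,0,0,0,0],
    [0,0,0,0,0,-8.5]
  ]
}}

```text
t: 6.1
eef_pos: [0.6018, 0.1007, 0.0913]
tool_rot: [-3.136, -0.002, 2.715]
contact_force: [-1.2, -0.2, 0.4]
opening: 0.0004
```

>>> {"name": "servo_tool", "arguments": {
  "steps": [
    [0,0,0,0,0,-8.5],
    [0,0,0,0,0,0],
    [0,0,0,0,0,0]
  ]
}}

```text
t: 6.4
eef_pos: [0.6027, 0.1006, 0.0917]
tool_rot: [-3.136, -0.004, 2.857]
contact_force: [0.0, 0.2, 0.6]
opening: 0.0007
```

```bash
python3 -c "
from h import *
tgt(.602,.1,.058,2.9)"
```

```text
t 6.4 pos [0.6027 0.1006 0.0917] rot [-3.136  -0.0037  2.8569] j6 -1.31 F [0.  0.2 0.6] op 0.0007
shift [ 0.0004 -0.0006  0.0337] turn [-0.32 -0.22 -2.47]
```

>>> {"name": "servo_tool", "arguments": {
  "steps": [
    [0,0,0.018,-0.3,-0.2,0],
    [0,0,0.012,0,0,0],
    [0,0,0,0,0,0],
    [0,0,0,0,0,0]
  ]
}}

```text
t: 6.8
eef_pos: [0.6026, 0.1007, 0.062]
tool_rot: [-3.142, 0.001, 2.844]
contact_force: [-0.1, -0.4, 0.2]
opening: 0.0005
```

```bash
python3 -c "
from h import *
tgt(.602,.1,.0555,2.857);tilt('w4')"
```

```text
t 6.8 pos [0.6026 0.1007 0.062 ] rot [-3.1416e+00  7.0000e-04  2.8441e+00] j6 -1.31 F [-0.1 -0.4  0.2] op 0.0005
shift [ 0.0004 -0.0008  0.0065] turn [-0.    0.04 -0.74]
flange (array([-0.00219119,  0.0028904 ,  0.05450035]), 14582, np.float64(0.0002686409207567145)) granite (array([-0.00143757,  0.00180338,  0.04054761]), 55285, np.float64(0.00027799297625582045))
down dir deg -55.266687586656474 tilt 0.0013227035876930227 F [-0.0665914  -0.38141431  0.24668479]
```

>>> {"name": "servo_tool", "arguments": {
  "steps": [
    [0,0,0.003,0,0,0],
    [0,0,0.0025,0,0,0]
  ]
}}

```text
t: 7.05
eef_pos: [0.6035, 0.1007, 0.0576]
tool_rot: [3.141, 0.003, 2.844]
contact_force: [-0.6, -0.3, -0.3]
opening: 0.0006
```

>>> {"name": "servo_tool", "arguments": {
  "steps": [
    [0,0,0.0006,0,0,0],
    [0,0,0.0006,0,0,0]
  ]
}}

```text
t: 7.25
eef_pos: [0.6037, 0.1007, 0.0566]
tool_rot: [3.141, 0.003, 2.843]
contact_force: [-0.3, -0.4, 0.0]
opening: 0.0007
```

>>> {"name": "servo_tool", "arguments": {
  "steps": [
    [0,0,0.0006,0,0,0],
    [0,0,0.0006,0,0,0]
  ]
}}

```text
t: 7.45
eef_pos: [0.6039, 0.1007, 0.0555]
tool_rot: [3.141, 0.004, 2.843]
contact_force: [-0.0, -0.2, 0.3]
opening: 0.0005
```

>>> {"name": "servo_tool", "arguments": {
  "steps": [
    [0,0,0.0006,0,0,0]
  ]
}}

```text
t: 7.55
eef_pos: [0.6039, 0.1007, 0.0549]
tool_rot: [3.141, 0.004, 2.843]
contact_force: [0.3, 0.2, -0.5]
opening: 0.0002
```

>>> {"name": "servo_tool", "arguments": {
  "steps": [
    [0,0,0.0006,0,0,0]
  ]
}}

```text
t: 7.65
eef_pos: [0.604, 0.1007, 0.0543]
tool_rot: [3.141, 0.004, 2.843]
contact_force: [0.2, 0.2, 2.5]
opening: 0.0004
```

>>> {"name": "servo_tool", "arguments": {
  "steps": [
    [0,0,0.0006,0,0,0]
  ]
}}

```text
t: 7.75
eef_pos: [0.6041, 0.1006, 0.0542]
tool_rot: [3.141, 0.004, 2.843]
contact_force: [-1.6, -1.3, 5.2]
opening: 0.0002
```

>>> {"name": "servo_tool", "arguments": {
  "steps": [
    [0,0,0.0006,0,0,0]
  ]
}}

```text
t: 7.85
eef_pos: [0.6041, 0.1006, 0.0542]
tool_rot: [3.141, 0.004, 2.843]
contact_force: [-2.4, -0.8, 5.7]
opening: 0.0011
```

>>> {"name": "servo_tool", "arguments": {
  "steps": [
    [0,0,0.001,0,0,0]
  ]
}}

```text
t: 7.95
eef_pos: [0.6042, 0.1005, 0.054]
tool_rot: [3.142, 0.004, 2.843]
contact_force: [-3.0, -1.1, 8.0]
opening: 0.0001
```

```bash
python3 -c "
from h import *
tilt('w5');tgt(.557,.055,.08,1.57)"
```

```text
flange (array([-0.01011507,  0.02404151,  0.05445643]), 15710, np.float64(0.0002627561751105678)) granite (array([-0.00157525,  0.00179626,  0.04052687]), 57878, np.float64(0.0002732939935405597))
down dir deg -68.99849830433868 tilt 0.02382812566375777 F [-3.03405961 -1.11364084  8.00581616]
t 8.0 pos [0.6042 0.1005 0.054 ] rot [3.1416 0.0038 2.8434] j6 -1.3 F [-3.9 -0.4  7.1] op 0.0007
shift [ 0.0317 -0.0573 -0.0261] turn [ 0.14  0.19 72.96]
```

The plate tilted 0.024 rad towards about -69°. Moving to press on that side directly.

>>> {"name": "servo_tool", "arguments": {
  "steps": [
    [0,0,-0.015,0,0,0],
    [0,0,-0.02,0,0,0],
    [0.015,-0.023,0,0,0,0],
    [0.015,-0.023,0,0,0,0],
    [0,0,0,0,0,8.5]
  ]
}}

```text
t: 8.5
eef_pos: [0.5625, 0.0647, 0.0936]
tool_rot: [3.139, 0.008, 2.694]
contact_force: [1.1, 0.2, 0.3]
opening: 0.0008
```

>>> {"name": "servo_tool", "arguments": {
  "steps": [
    [0,0,0,0,0,8.5],
    [0,0,0,0,0,8.5],
    [0,0,0,0,0,8.5],
    [0,0,0,0,0,8.5],
    [0,0,0,0,0,8.5]
  ]
}}

```text
t: 9.0
eef_pos: [0.5641, 0.064, 0.0984]
tool_rot: [3.128, 0.007, 1.941]
contact_force: [0.4, -0.3, -0.1]
opening: 0.0004
```

>>> {"name": "servo_tool", "arguments": {
  "steps": [
    [0,0,0,0,0,0]
  ]
}}

```text
t: 9.1
eef_pos: [0.5645, 0.064, 0.0993]
tool_rot: [3.127, 0.007, 1.941]
contact_force: [-0.3, 0.5, 0.8]
opening: 0.0001
```

```bash
python3 -c "
from h import *
tgt(.5735,.057,.0575,1.937)"
```

```text
t 9.1 pos [0.5645 0.064  0.0993] rot [3.1268 0.0072 1.9406] j6 -0.47 F [-0.3  0.5  0.8] op 0.0001
shift [-0.0095  0.0052  0.0419] turn [0.85 0.41 0.21]
```

>>> {"name": "servo_tool", "arguments": {
  "steps": [
    [-0.009,0.005,0,0.8,0.4,0],
    [0,0,0.02,0,0,0],
    [0,0,0.019,0,0,0],
    [0,0,0,0,0,0],
    [0,0,0,0,0,0]
  ]
}}

```text
t: 9.6
eef_pos: [0.5754, 0.0572, 0.0635]
tool_rot: [3.135, 0.003, 1.958]
contact_force: [0.5, -0.6, 0.1]
opening: 0.0004
```

```bash
python3 -c "
from h import *
tgt(.5735,.057,.0560,1.937)"
```

```text
t 9.6 pos [0.5754 0.0572 0.0635] rot [3.1354e+00 2.9000e-03 1.9579e+00] j6 -0.5 F [ 0.5 -0.6  0.1] op 0.0004
shift [ 0.0006 -0.0019  0.0075] turn [0.35 0.16 1.2 ]
```

>>> {"name": "servo_tool", "arguments": {
  "steps": [
    [0,-0.001,0.005,0.3,0,0],
    [0,0,0.0025,0,0,0]
  ]
}}

```text
t: 9.8
eef_pos: [0.5757, 0.0568, 0.0578]
tool_rot: [3.138, 0.004, 1.96]
contact_force: [0.4, 0.9, 0.8]
opening: 0.0006
```

>>> {"name": "servo_tool", "arguments": {
  "steps": [
    [0,0,0.0008,0,0,0],
    [0,0,0.0008,0,0,0]
  ]
}}

```text
t: 10.0
eef_pos: [0.5762, 0.0568, 0.0568]
tool_rot: [3.137, 0.005, 1.961]
contact_force: [-0.7, -0.5, 0.1]
opening: 0.0005
```

>>> {"name": "servo_tool", "arguments": {
  "steps": [
    [0,0,0.0008,0,0,0],
    [0,0,0.0006,0,0,0]
  ]
}}

```text
t: 10.2
eef_pos: [0.5765, 0.0568, 0.0557]
tool_rot: [3.137, 0.005, 1.961]
contact_force: [0.9, -0.6, 0.4]
opening: 0.0002
```

>>> {"name": "servo_tool", "arguments": {
  "steps": [
    [0,0,0.0006,0,0,0],
    [0,0,0.0006,0,0,0]
  ]
}}

```text
t: 10.4
eef_pos: [0.5766, 0.0568, 0.0546]
tool_rot: [3.136, 0.005, 1.961]
contact_force: [0.7, -1.4, 0.1]
opening: 0.0004
```

>>> {"name": "servo_tool", "arguments": {
  "steps": [
    [0,0,0.0006,0,0,0],
    [0,0,0.0006,0,0,0]
  ]
}}

```text
t: 10.6
eef_pos: [0.5767, 0.0566, 0.0535]
tool_rot: [3.136, 0.006, 1.961]
contact_force: [-0.1, -0.8, 1.0]
opening: 0.0005
```

>>> {"name": "servo_tool", "arguments": {
  "steps": [
    [0,0,0.0008,0,0,0],
    [0,0,0.0008,0,0,0]
  ]
}}

```text
t: 10.8
eef_pos: [0.5769, 0.0562, 0.0526]
tool_rot: [3.137, 0.006, 1.961]
contact_force: [-2.3, 0.1, 8.9]
opening: 0.0002
```

>>> {"name": "servo_tool", "arguments": {
  "steps": [
    [0,0,0.0008,0,0,0],
    [0,0,0.0006,0,0,0]
  ]
}}

```text
t: 11.0
eef_pos: [0.5769, 0.0563, 0.0527]
tool_rot: [3.137, 0.006, 1.962]
contact_force: [-3.9, 0.1, 4.8]
opening: 0.0003
```

>>> {"name": "servo_tool", "arguments": {
  "steps": [
    [0,0,0.0006,0,0,0]
  ]
}}

```text
t: 11.1
eef_pos: [0.5768, 0.0563, 0.0527]
tool_rot: [3.138, 0.006, 1.962]
contact_force: [-3.0, -0.4, 4.6]
opening: 0.001
```

```bash
python3 -c "
from h import *
tilt('w6');tgt(.5735,.057,.0560,1.937)"
```

```text
flange (array([-0.01501902,  0.04192162,  0.05470776]), 16522, np.float64(0.0002668084276852209)) granite (array([-0.00154873,  0.0018837 ,  0.04057319]), 59398, np.float64(0.00026785729118754265))
down dir deg -71.40508750437641 tilt 0.04224314784359706 F [-2.96578555 -0.36898641  4.62538023]
t 11.15 pos [0.5768 0.0563 0.0526] rot [3.1377 0.0059 1.9618] j6 -0.5 F [-2.9 -0.5  6.5] op 0.0008
shift [ 0.0019 -0.0028 -0.0034] turn [0.23 0.34 1.42]
```

Full tilt is 0.042 rad towards -71.4°, which makes the gap about 2.2 mm; that was a gentle press of about 5 N. Going to the wedge now.

>>> {"name": "servo_tool", "arguments": {
  "steps": [
    [0,0,-0.02,0,0,0],
    [0,0,-0.04,0,0,0],
    [0,0,0,0,0,8.5],
    [0,0,0,0,0,8.5],
    [0,0,0,0,0,8.5]
  ],
  "fingers": 0.1
}}

```text
t: 11.65
eef_pos: [0.5762, 0.0572, 0.1141]
tool_rot: [3.136, 0.002, 1.507]
contact_force: [0.3, 0.9, 0.4]
opening: 0.0383
```

>>> {"name": "servo_tool", "arguments": {
  "steps": [
    [0,0,0,0,0,8.5],
    [0,0,0,0,0,8.5],
    [0,0,0,0,0,8.5],
    [0,0,0,0,0,8.5],
    [0,0,0,0,0,8.5]
  ]
}}

```text
t: 12.15
eef_pos: [0.576, 0.058, 0.1131]
tool_rot: [3.137, -0.003, 0.757]
contact_force: [0.5, -0.1, 0.8]
opening: 0.041
```

>>> {"name": "servo_tool", "arguments": {
  "steps": [
    [0,0,0,0,0,8.5],
    [0,0,0,0,0,8.5],
    [0,0,0,0,0,8.5],
    [0,0,0,0,0,8.5],
    [0,0,0,0,0,8.5]
  ]
}}

```text
t: 12.65
eef_pos: [0.5755, 0.0589, 0.1115]
tool_rot: [-3.141, -0.005, 0.007]
contact_force: [0.4, 0.4, 0.3]
opening: 0.0413
```

```bash
python3 -c "
from h import *
tilt('w7');tgt(.478,.221,.10,-.038)"
```

```text
flange (array([-0.00148372,  0.00292951,  0.05473549]), 6811, np.float64(0.00026279909028284476)) granite (array([-0.00138178,  0.0020444 ,  0.04070804]), 28249, np.float64(0.0002781273825410817))
down dir deg -83.43055969577327 tilt 0.0008909682293296365 F [0.43409858 0.35443309 0.2794519 ]
t 12.7 pos [0.5754 0.0589 0.1115] rot [-3.1407e+00 -4.5000e-03  1.7000e-03] j6 1.46 F [-1.2  0.3  0.4] op 0.0411
shift [-0.0972 -0.1622  0.0112] turn [-0.05 -0.26  2.28]
```

Plate level again. On to the wedge.

>>> {"name": "servo_tool", "arguments": {
  "steps": [
    [-0.024,-0.04,0,0,0,2],
    [-0.024,-0.04,0,0,0,0],
    [-0.024,-0.04,0,0,0,0],
    [-0.024,-0.04,0,0,0,0],
    [0,0,0,0,0,0]
  ]
}}

```text
t: 13.2
eef_pos: [0.4811, 0.2253, 0.1105]
tool_rot: [-3.139, -0.006, -0.026]
contact_force: [0.7, 0.0, -0.3]
opening: 0.0413
```

```bash
python3 -c "
from h import *
tilt('w8');tgt(.478,.221,.06,-.038);Q=wedge('w8');plate('w8')
W=np.load('pics/w8_W.npy');im=cv2.imread('pics/w8.png');cv2.imwrite('pics/w8c.png',cv2.resize(im[150:350,220:420],None,fx=3,fy=3,interpolation=cv2.INTER_CUBIC))"
```

```text
flange (array([-0.00209289,  0.00276438,  0.0543564 ]), 11268, np.float64(0.00028988925635656596)) granite (array([-0.00150185,  0.00182983,  0.04042498]), 31595, np.float64(0.00028521527341305794))
down dir deg -57.68946292181161 tilt 0.0011057650938500422 F [ 0.74595057  0.00803064 -0.26782698]
t 13.25 pos [0.4826 0.2234 0.1106] rot [-3.1402 -0.0075 -0.0278] j6 1.81 F [ 0.   0.4 -0.1] op 0.0411
shift [-0.0049  0.0026  0.0506] turn [-0.08 -0.43  0.59]
wedge (499.04052734375, 221.32774353027344) (13.991147994995117, 70.12401580810547) 88.46611785888672 1888
[[463.80383 215.27321]
 [533.9027  213.39613]
 [534.2772  227.38228]
 [464.17834 229.25935]]
axis [-0.99950258  0.03153704] slope z along [0.10252422 0.04507421]
plate ((557.5048217773438, 100.10017395019531), 55.56846237182617)
hub ((557.3296508789062, 100.34353637695312), 16.759204864501953) 1785
```

View pics/w8.png

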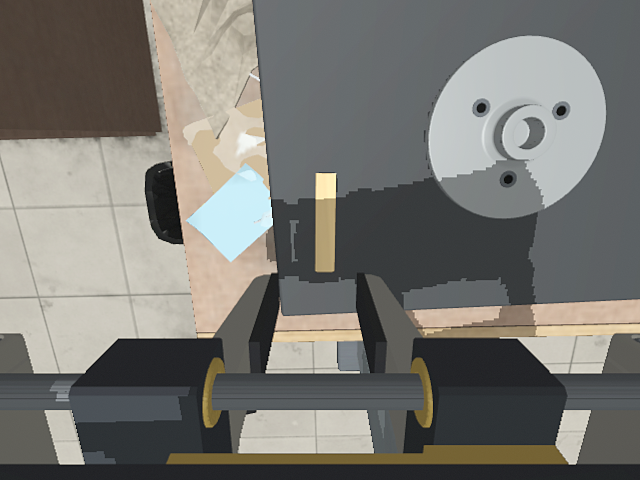

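View pics/w8c.png

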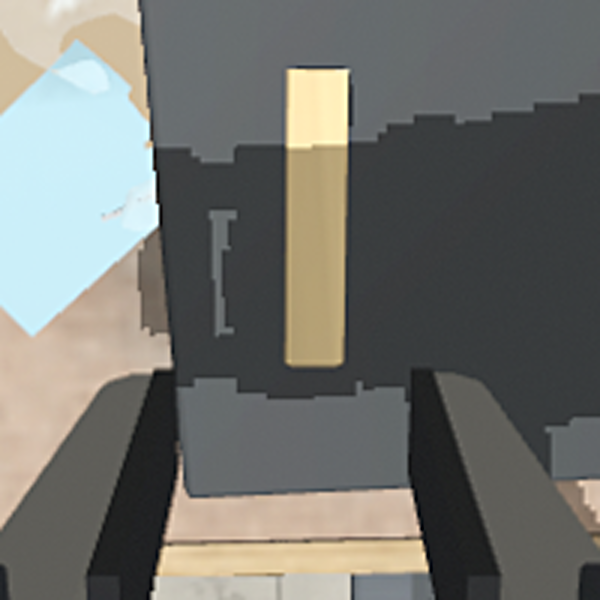

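The wedge measures 14 x 70 mm, centre (0.499, 0.2213), axis -1.7°, thin end towards +x; all as expected. The grip point is (0.479, 0.222).

>>> {"name": "servo_tool", "arguments": {
  "steps": [
    [-0.003,0.002,0.03,0,-0.4,0],
    [0,0,0.02,0,0,0],
    [0,0,0,0,0,0],
    [0,0,0,0,0,0]
  ]
}}

```text
t: 13.65
eef_pos: [0.4836, 0.2189, 0.0609]
tool_rot: [-3.141, -0.005, -0.023]
contact_force: [0.2, 0.3, 0.1]
opening: 0.0413
```

```bash
python3 -c "
from h import *
tgt(.479,.222,.0425,-.03)"
```

```text
t 13.65 pos [0.4836 0.2189 0.0609] rot [-3.1405 -0.0054 -0.0231] j6 1.79 F [0.2 0.3 0.1] op 0.0413
shift [-0.0048 -0.003   0.0184] turn [-0.06 -0.31  0.39]
```

>>> {"name": "servo_tool", "arguments": {
  "steps": [
    [-0.005,-0.003,0.006,0,-0.3,0.3],
    [0,0,0.005,0,0,0],
    [0,0,0.003,0,0,0],
    [0,0,0,0,0,0]
  ]
}}

```text
t: 14.05
eef_pos: [0.4813, 0.2213, 0.0486]
tool_rot: [-3.14, -0.004, -0.03]
contact_force: [0.3, -0.2, 0.5]
opening: 0.0415
```

```bash
python3 -c "
from h import *
tgt(.479,.222,.0425,-.03)"
```

```text
t 14.05 pos [0.4813 0.2213 0.0486] rot [-3.1396 -0.0044 -0.0298] j6 1.8 F [ 0.3 -0.2  0.5] op 0.0415
shift [-0.0023 -0.0006  0.0061] turn [-0.11 -0.25  0.01]
```

>>> {"name": "servo_tool", "arguments": {
  "steps": [
    [-0.002,-0.0005,0.004,0,-0.2,0],
    [0,0,0.0015,0,0,0],
    [0,0,0.001,0,0,0],
    [0,0,0,0,0,0]
  ]
}}

```text
t: 14.45
eef_pos: [0.4796, 0.2221, 0.0421]
tool_rot: [-3.139, -0.002, -0.029]
contact_force: [0.4, -0.0, -0.5]
opening: 0.0417
```

>>> {"name": "servo_tool", "arguments": {
  "steps": [
    [0,0,0,0,0,0],
    [0,0,0,0,0,0],
    [0,0,0,0,0,0],
    [0,0,0,0,0,0],
    [0,0,0,0,0,0]
  ],
  "fingers": 1,
  "grip_force": 12
}}

```text
t: 14.95
eef_pos: [0.4798, 0.2222, 0.0423]
tool_rot: [-3.139, -0.002, -0.029]
contact_force: [-0.8, -0.1, -0.2]
opening: 0.0135
```

```bash
python3 -c "
from h import *
tgt(.479,.222,.0425,-.03)"
```

```text
t 14.95 pos [0.4798 0.2222 0.0423] rot [-3.1393e+00 -2.2000e-03 -2.9100e-02] j6 1.8 F [-0.8 -0.1 -0.2] op 0.0135
shift [-0.0008  0.0002 -0.0002] turn [-0.13 -0.12  0.05]
```

>>> {"name": "servo_tool", "arguments": {
  "steps": [
    [0,0,-0.03,0,0,0],
    [0,0,-0.03,0,0,0],
    [0,0,-0.005,0,0,0],
    [0,0,0,0,0,0]
  ]
}}

```text
t: 15.35
eef_pos: [0.4782, 0.2217, 0.1074]
tool_rot: [-3.14, 0.001, -0.029]
contact_force: [-0.3, -0.4, 0.2]
opening: 0.0136
```

```bash
python3 -c "
from h import *
tgt(.595,-.012,.11,-.03);tilt('w9');wedge('w9')"
```

```text
t 15.35 pos [0.4782 0.2217 0.1074] rot [-3.14e+00  1.30e-03 -2.93e-02] j6 1.8 F [-0.3 -0.4  0.2] op 0.0136
shift [ 0.1235  0.2302 -0.0031] turn [-0.09  0.07  0.04]
flange (array([-0.00185526,  0.00289356,  0.0543305 ]), 11999, np.float64(0.0002933793210045735)) granite (array([-0.00158718,  0.00196019,  0.04039884]), 31992, np.float64(0.0002878673875622191))
down dir deg -73.97474904032937 tilt 0.0009711087098911089 F [-0.34733896 -0.43131292  0.1995269 ]
wedge (502.809326171875, 232.172607421875) (0.0882297158241272, 4.583685398101807) 88.1274642944336 7
[[500.51727 232.2034 ]
 [505.0985  232.05362]
 [505.10138 232.14182]
 [500.52014 232.2916 ]]
axis [-0.9987582   0.04982019] slope z along [-0.22860667  0.04056446]
```

View pics/w9.png

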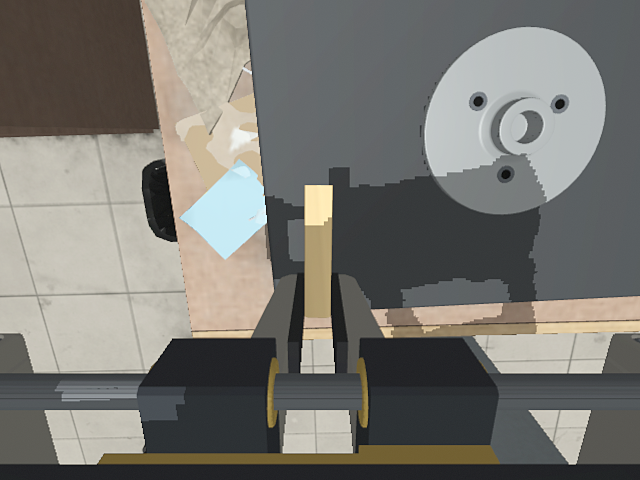

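The wedge is held straight between the fingers, with its tip at about (319,187). Carrying it across.

>>> {"name": "servo_tool", "arguments": {
  "steps": [
    [0.0206,0.0385,0,0,0,0],
    [0.0206,0.0385,0,0,0,0],
    [0.0206,0.0385,0,0,0,0],
    [0.0206,0.0385,0,0,0,0],
    [0.0206,0.0385,0,0,0,0]
  ]
}}

```text
t: 15.9
eef_pos: [0.5721, 0.0254, 0.0971]
tool_rot: [-3.138, 0.014, -0.019]
contact_force: [-0.1, 0.5, 0.4]
opening: 0.0138
```

>>> {"name": "servo_tool", "arguments": {
  "steps": [
    [0.0206,0.0385,0,0,0,0],
    [0,0,0,0,0,-8.5],
    [0,0,0,0,0,-8.5],
    [0,0,0,0,0,-8.5],
    [0,0,0,0,0,-8.5]
  ]
}}

```text
t: 16.4
eef_pos: [0.5897, -0.0218, 0.0859]
tool_rot: [-3.122, 0.019, 0.581]
contact_force: [-0.1, 0.5, -0.7]
opening: 0.014
```

>>> {"name": "servo_tool", "arguments": {
  "steps": [
    [0,0,0,0,0,-8.5],
    [0,0,0,0,0,-8.5],
    [0,0,0,0,0,-8.5],
    [0,0,0,0,0,-8.5],
    [0,0,0,0,0,-8.5]
  ]
}}

```text
t: 16.9
eef_pos: [0.5835, -0.0208, 0.0745]
tool_rot: [-3.099, 0.001, 1.331]
contact_force: [-0.2, -0.3, -0.0]
opening: 0.0137
```

>>> {"name": "servo_tool", "arguments": {
  "steps": [
    [0,0,0,0,0,-8.5],
    [0,0,0,0,0,-8.5],
    [0,0,0,0,0,-8.5],
    [0,0,0,0,0,0]
  ]
}}

```text
t: 17.3
eef_pos: [0.5784, -0.0197, 0.0658]
tool_rot: [-3.092, -0.023, 1.781]
contact_force: [-0.7, -1.1, -0.3]
opening: 0.0136
```

```bash
python3 -c "
from h import *
tgt(.595,-.012,.07,1.895)"
```

```text
t 17.3 pos [ 0.5784 -0.0197  0.0658] rot [-3.0922 -0.0234  1.781 ] j6 -0.45 F [-0.7 -1.1 -0.3] op 0.0136
shift [ 0.0042  0.0176 -0.005 ] turn [-2.75 -1.5  -6.5 ]
```

>>> {"name": "servo_tool", "arguments": {
  "steps": [
    [0,0.008,-0.01,-1.4,-0.8,0],
    [0,0.007,0,-1.3,-0.7,0],
    [0,0,0,0,0,-6.5],
    [0,0,0,0,0,0]
  ]
}}

```text
t: 17.7
eef_pos: [0.5943, -0.0159, 0.0737]
tool_rot: [3.141, 0.005, 1.888]
contact_force: [0.4, -0.5, -1.0]
opening: 0.0139
```

```bash
python3 -c "
from h import *
tgt(.595,-.012,.06,1.895);W=tilt('w10');plate('w10')"
```

```text
t 17.7 pos [ 0.5943 -0.0159  0.0737] rot [3.1412 0.0045 1.888 ] j6 -0.54 F [ 0.4 -0.5 -1. ] op 0.0139
shift [0.0035 0.0019 0.0137] turn [ 0.02  0.26 -0.4 ]
flange (array([-0.00232309,  0.00329728,  0.05463032]), 13189, np.float64(0.0002874362217431467)) granite (array([-0.00139347,  0.00187413,  0.04058361]), 40371, np.float64(0.00027569353090501486))
down dir deg -56.8467932311754 tilt 0.0016998692595240285 F [ 0.40462299 -0.46693417 -0.95431349]
plate ((556.9598388671875, 100.7041244506836), 55.258705139160156)
hub ((557.1136474609375, 100.46781158447266), 16.146663665771484) 3039
```

View pics/w10.png

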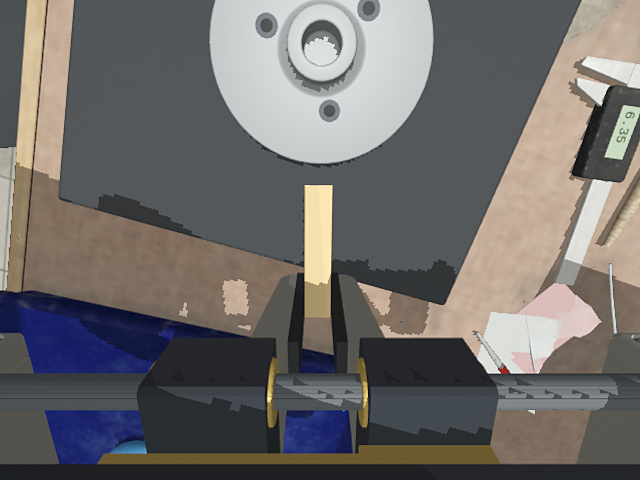

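The wedge points straight at the hub. Its tip at (318,186) is clear of the rim at (318,163). Lowering.

>>> {"name": "servo_tool", "arguments": {
  "steps": [
    [0,0.001,0.01,0,0.2,0],
    [0,0,0.01,0,0,0],
    [0,0,0.005,0,0,0],
    [0,0,0,0,0,0]
  ]
}}

```text
t: 18.15
eef_pos: [0.595, -0.0153, 0.0457]
tool_rot: [3.142, 0.0, 1.879]
contact_force: [-0.5, 0.3, -1.3]
opening: 0.0137
```

```bash
python3 -c "
from h import *
tgt(.595,-.013,.0425,1.895)"
```

```text
t 18.15 pos [ 0.595  -0.0153  0.0457] rot [3.1416e+00 4.0000e-04 1.8789e+00] j6 -0.54 F [-0.5  0.3 -1.3] op 0.0137
shift [0.0021 0.0007 0.0032] turn [ 0.    0.02 -0.92]
```

>>> {"name": "servo_tool", "arguments": {
  "steps": [
    [0,0,0.002,0,0,-0.9],
    [0,0,0,0,0,0]
  ]
}}

```text
t: 18.35
eef_pos: [0.5946, -0.0153, 0.0429]
tool_rot: [-3.141, -0.0, 1.895]
contact_force: [-0.9, -0.4, 0.2]
opening: 0.0136
```

>>> {"name": "servo_tool", "arguments": {
  "steps": [
    [0,0,0.0006,0,0,0]
  ]
}}

```text
t: 18.45
eef_pos: [0.5949, -0.0153, 0.0426]
tool_rot: [-3.141, 0.0, 1.895]
contact_force: [0.4, 0.0, 0.4]
opening: 0.0141
```

>>> {"name": "servo_tool", "arguments": {
  "steps": [
    [0,0,0.0006,0,0,0]
  ]
}}

```text
t: 18.55
eef_pos: [0.5949, -0.0153, 0.0423]
tool_rot: [-3.141, 0.0, 1.895]
contact_force: [-2.4, 0.5, 3.8]
opening: 0.0132
```

>>> {"name": "servo_tool", "arguments": {
  "steps": [
    [0,0,0.0005,0,0,0]
  ]
}}

```text
t: 18.65
eef_pos: [0.5949, -0.0153, 0.0422]
tool_rot: [-3.141, 0.0, 1.895]
contact_force: [-1.7, 0.8, 4.2]
opening: 0.0135
```

>>> {"name": "servo_tool", "arguments": {
  "steps": [
    [0.003,0,-0.0002,0,0,0],
    [0.003,0,0,0,0,0],
    [0.003,0,0,0,0,0],
    [0,0,0,0,0,0]
  ]
}}

```text
t: 19.05
eef_pos: [0.5923, -0.0061, 0.0427]
tool_rot: [3.141, 0.001, 1.895]
contact_force: [0.4, 0.5, -0.6]
opening: 0.0134
```

```bash
python3 -c "
from h import *
tgt(.595,-.013,.0425,1.895);tilt('w11');plate('w11')
im=cv2.imread('pics/w11.png');cv2.imwrite('pics/w11c.png',cv2.resize(im[80:280,220:420],None,fx=3,fy=3,interpolation=cv2.INTER_CUBIC))"
```

```text
t 19.05 pos [ 0.5923 -0.0061  0.0427] rot [3.1406e+00 8.0000e-04 1.8948e+00] j6 -0.54 F [ 0.4  0.5 -0.6] op 0.0134
shift [-0.0074  0.0003  0.0002] turn [ 0.06  0.05 -0.01]
flange (array([-0.00236855,  0.00373689,  0.0546178 ]), 18739, np.float64(0.00029212557643618076)) granite (array([-0.00142494,  0.00152183,  0.04058942]), 53654, np.float64(0.00027391557190895033))
down dir deg -66.92622305958125 tilt 0.002407664868942299 F [ 0.39546013  0.49131665 -0.56261958]
plate ((557.3231811523438, 100.22457885742188), 55.2609977722168)
hub ((557.029541015625, 100.49809265136719), 16.224952697753906) 4334
```

View pics/w11c.png

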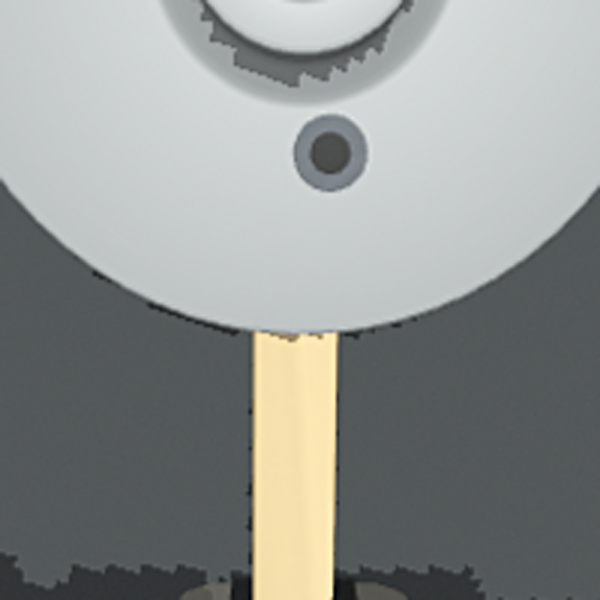

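>>> {"name": "servo_tool", "arguments": {
  "steps": [
    [0.003,0,0.0004,0,0,0],
    [0.003,0,0.0002,0,0,0],
    [0.002,0,0.0002,0,0,0]
  ]
}}

```text
t: 19.4
eef_pos: [0.5904, 0.0013, 0.0423]
tool_rot: [3.139, 0.002, 1.895]
contact_force: [-0.2, -1.2, 1.6]
opening: 0.0139
```

>>> {"name": "servo_tool", "arguments": {
  "steps": [
    [0.002,0,0.0002,0,0,0]
  ]
}}

```text
t: 19.5
eef_pos: [0.5899, 0.0032, 0.0423]
tool_rot: [3.139, 0.003, 1.895]
contact_force: [-0.7, -0.9, 0.7]
opening: 0.0137
```

>>> {"name": "servo_tool", "arguments": {
  "steps": [
    [0.0015,0,0.0002,0,0,0]
  ]
}}

```text
t: 19.6
eef_pos: [0.5896, 0.0047, 0.0423]
tool_rot: [3.139, 0.003, 1.895]
contact_force: [1.4, -1.5, 1.0]
opening: 0.0138
```

>>> {"name": "servo_tool", "arguments": {
  "steps": [
    [0.001,0,0.0001,0,0,0],
    [0.001,0,0.0001,0,0,0]
  ]
}}

```text
t: 19.8
eef_pos: [0.5892, 0.0067, 0.0423]
tool_rot: [3.138, 0.004, 1.895]
contact_force: [0.7, -2.3, 1.0]
opening: 0.0135
```

>>> {"name": "servo_tool", "arguments": {
  "steps": [
    [0.001,0,0.0001,0,0,0]
  ]
}}

```text
t: 19.9
eef_pos: [0.589, 0.0074, 0.0423]
tool_rot: [3.138, 0.004, 1.895]
contact_force: [0.6, -2.3, 1.2]
opening: 0.0136
```

>>> {"name": "servo_tool", "arguments": {
  "steps": [
    [0.0008,0,0.0001,0,0,0]
  ]
}}

```text
t: 20.0
eef_pos: [0.5889, 0.0079, 0.0423]
tool_rot: [3.138, 0.005, 1.895]
contact_force: [1.2, -3.4, 0.9]
opening: 0.0139
```

>>> {"name": "servo_tool", "arguments": {
  "steps": [
    [0.0008,0,0.0001,0,0,0]
  ]
}}

```text
t: 20.1
eef_pos: [0.589, 0.0081, 0.0424]
tool_rot: [3.137, 0.006, 1.895]
contact_force: [0.5, -4.1, 0.8]
opening: 0.0138
```

The push force has risen to about 4 N and the advance has stalled, so the wedge is bearing. Checking the plate's level.

```bash
python3 -c "
from h import *
tgt(.595,-.013,.0425,1.895);tilt('w12');plate('w12')
im=cv2.imread('pics/w12.png');cv2.imwrite('pics/w12c.png',cv2.resize(im[80:280,220:420],None,fx=3,fy=3,interpolation=cv2.INTER_CUBIC))"
```

```text
t 20.1 pos [0.589  0.0081 0.0424] rot [3.1375 0.006  1.895 ] j6 -0.51 F [ 0.5 -4.1  0.8] op 0.0138
shift [-0.022 -0.001 -0.   ] turn [ 0.24  0.35 -0.  ]
flange (array([-0.00170383,  0.00228557,  0.05463683]), 22585, np.float64(0.00028673255479812546)) granite (array([-0.00143175,  0.00158237,  0.0405917 ]), 55572, np.float64(0.0002754874305865643))
down dir deg -68.84735863698432 tilt 0.0007540021601698075 F [ 0.53978584 -4.1456546   0.75511873]
plate ((557.1478271484375, 100.58078002929688), 55.12282180786133)
hub ((557.142822265625, 100.53282165527344), 16.042604446411133) 3945
```

View pics/w12c.png

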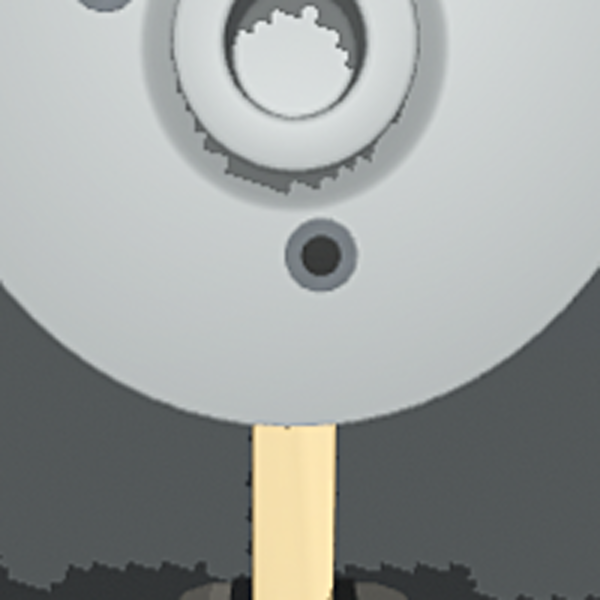

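>>> {"name": "servo_tool", "arguments": {
  "steps": [
    [0,0,0,0,0,0],
    [0,0,0,0,0,0],
    [0,0,0,0,0,0],
    [0,0,0,0,0,0]
  ],
  "fingers": 0.3
}}

```text
t: 20.55
eef_pos: [0.5873, 0.01, 0.0411]
tool_rot: [3.14, 0.002, 1.895]
contact_force: [0.7, 0.5, -0.0]
opening: 0.0322
```

>>> {"name": "servo_tool", "arguments": {
  "steps": [
    [0,0,-0.01,0,0,0],
    [0,0,-0.02,0,0,0],
    [0,0,-0.03,0,0,0],
    [0,0,0,0,0,0]
  ]
}}

```text
t: 20.95
eef_pos: [0.5863, 0.0107, 0.1037]
tool_rot: [3.142, -0.0, 1.895]
contact_force: [0.4, 0.2, 1.1]
opening: 0.0321
```

```bash
python3 -c "
from h import *
tgt(.595,-.013,.0425,1.895);tilt('w13');plate('w13');wedge('w13')
im=cv2.imread('pics/w13.png');cv2.imwrite('pics/w13c.png',cv2.resize(im[80:280,220:420],None,fx=3,fy=3,interpolation=cv2.INTER_CUBIC))"
```

```text
t 20.95 pos [0.5863 0.0107 0.1037] rot [ 3.1416e+00 -2.0000e-04  1.8947e+00] j6 -0.51 F [0.4 0.2 1.1] op 0.0321
shift [-0.0253  0.0006  0.0612] turn [ 0.   -0.01 -0.02]
flange (array([-0.00164532,  0.00190587,  0.05460493]), 12689, np.float64(0.000289119438048685)) granite (array([-0.00155148,  0.00166084,  0.04056801]), 39321, np.float64(0.00028813161661403464))
down dir deg -69.04585362978762 tilt 0.0002623778658632528 F [0.35440951 0.20132986 1.1151413 ]
plate ((556.9231567382812, 100.48690032958984), 55.21329116821289)
hub ((557.0987548828125, 100.67024993896484), 15.98571491241455) 1841
wedge (583.3681030273438, 21.98686981201172) (13.674236297607422, 52.04597091674805) 18.2983455657959 1470
[[ 5.6870642e+02  4.4547375e+01]
 [ 5.8504700e+02 -4.8668671e+00]
 [ 5.9802979e+02 -5.7363510e-01]
 [ 5.8168921e+02  4.8840607e+01]]
axis [-0.31727664  0.94833303] slope z along [-0.09998401  0.04575908]
```

View pics/w13.png

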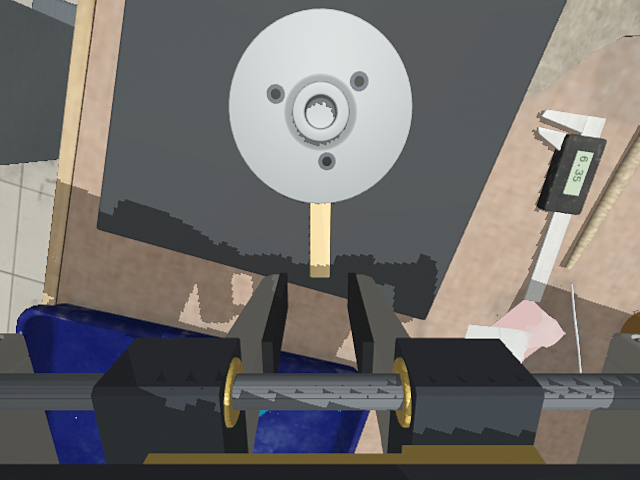

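The wedge stays in: butt at (319,277), about 52 mm visible, so the tip is about 38 mm from the axis. The plate is level and has moved less than 1 mm. Now the proof press above the wedge.

>>> {"name": "servo_tool", "arguments": {
  "steps": [
    [0,0,0,0,0,0],
    [0.025,0,0,0,0,0],
    [0.024,0,0,0,0,0],
    [0,0,0,0,0,0],
    [0,0,0,0,0,0]
  ],
  "fingers": 1
}}

```text
t: 21.5
eef_pos: [0.5655, 0.0583, 0.0962]
tool_rot: [-3.131, -0.005, 1.893]
contact_force: [-0.4, -0.0, -0.5]
opening: 0.0005
```

```bash
python3 -c "
from h import *
tgt(.5713,.0573,.062,1.895)"
```

```text
t 21.5 pos [0.5655 0.0583 0.0962] rot [-3.1309 -0.0052  1.8935] j6 -0.43 F [-0.4 -0.  -0.5] op 0.0005
shift [-0.003   0.0056  0.0342] turn [-0.61 -0.3  -0.09]
```

>>> {"name": "servo_tool", "arguments": {
  "steps": [
    [-0.003,0.005,0.015,-0.6,-0.3,0],
    [0,0,0.015,0,0,0],
    [0,0,0,0,0,0],
    [0,0,0,0,0,0]
  ]
}}

```text
t: 21.9
eef_pos: [0.5707, 0.0546, 0.0631]
tool_rot: [-3.139, -0.0, 1.892]
contact_force: [-0.2, -0.8, -0.8]
opening: 0.0008
```

```bash
python3 -c "
from h import *
tgt(.5713,.0573,.0565,1.895)"
```

```text
t 21.9 pos [0.5707 0.0546 0.0631] rot [-3.1387e+00 -4.0000e-04  1.8917e+00] j6 -0.44 F [-0.2 -0.8 -0.8] op 0.0008
shift [0.0024 0.0014 0.0066] turn [-0.17 -0.02 -0.19]
```

>>> {"name": "servo_tool", "arguments": {
  "steps": [
    [0.002,0,0.004,0,0,0],
    [0,0,0.002,0,0,0],
    [0,0,0.0006,0,0,0]
  ]
}}

```text
t: 22.2
eef_pos: [0.5706, 0.0561, 0.0569]
tool_rot: [-3.14, 0.0, 1.891]
contact_force: [0.5, -0.3, -0.2]
opening: 0.0007
```

>>> {"name": "servo_tool", "arguments": {
  "steps": [
    [0,0,0.0006,0,0,0]
  ]
}}

```text
t: 22.3
eef_pos: [0.5708, 0.0561, 0.0565]
tool_rot: [-3.14, 0.0, 1.891]
contact_force: [-0.2, -0.6, 0.5]
opening: 0.0007
```

>>> {"name": "servo_tool", "arguments": {
  "steps": [
    [0,0,0.0006,0,0,0]
  ]
}}

```text
t: 22.4
eef_pos: [0.571, 0.0561, 0.0561]
tool_rot: [-3.14, 0.0, 1.891]
contact_force: [0.4, 0.3, 0.4]
opening: 0.0006
```

>>> {"name": "servo_tool", "arguments": {
  "steps": [
    [0,0,0.0006,0,0,0]
  ]
}}

```text
t: 22.5
eef_pos: [0.5712, 0.0561, 0.0557]
tool_rot: [-3.141, 0.001, 1.891]
contact_force: [-0.2, -0.2, -0.0]
opening: 0.0003
```

>>> {"name": "servo_tool", "arguments": {
  "steps": [
    [0,0,0.0006,0,0,0]
  ]
}}

```text
t: 22.6
eef_pos: [0.5712, 0.0561, 0.0552]
tool_rot: [-3.141, 0.001, 1.891]
contact_force: [0.3, -0.0, 0.6]
opening: 0.0005
```

>>> {"name": "servo_tool", "arguments": {
  "steps": [
    [0,0,0.0006,0,0,0]
  ]
}}

```text
t: 22.7
eef_pos: [0.5713, 0.0561, 0.0547]
tool_rot: [-3.141, 0.001, 1.891]
contact_force: [-0.1, 0.0, 0.2]
opening: 0.0006
```

>>> {"name": "servo_tool", "arguments": {
  "steps": [
    [0,0,0.0006,0,0,0]
  ]
}}

```text
t: 22.8
eef_pos: [0.5714, 0.0561, 0.0543]
tool_rot: [-3.141, 0.001, 1.891]
contact_force: [-2.0, -0.0, 4.2]
opening: 0.0004
```

>>> {"name": "servo_tool", "arguments": {
  "steps": [
    [0,0,0.0006,0,0,0]
  ]
}}

```text
t: 22.9
eef_pos: [0.5714, 0.0561, 0.0542]
tool_rot: [-3.141, 0.001, 1.891]
contact_force: [-3.5, -0.6, 6.9]
opening: 0.0008
```

>>> {"name": "servo_tool", "arguments": {
  "steps": [
    [0,0,0.0006,0,0,0]
  ]
}}

```text
t: 23.0
eef_pos: [0.5714, 0.0561, 0.0543]
tool_rot: [-3.141, 0.001, 1.892]
contact_force: [-2.3, -0.6, 5.9]
opening: 0.0004
```

>>> {"name": "servo_tool", "arguments": {
  "steps": [
    [0,0,0.0006,0,0,0],
    [0,0,0.0006,0,0,0],
    [0,0,0.0006,0,0,0]
  ]
}}

```text
t: 23.3
eef_pos: [0.5714, 0.0561, 0.0543]
tool_rot: [-3.14, 0.001, 1.892]
contact_force: [-2.3, -0.4, 5.0]
opening: 0.0004
```

```bash
python3 -c "
from h import *
tgt(.5713,.0573,.0565,1.895);tilt('w14');plate('w14')"
```

```text
t 23.3 pos [0.5714 0.0561 0.0543] rot [-3.1400e+00  8.0000e-04  1.8918e+00] j6 -0.43 F [-2.3 -0.4  5. ] op 0.0004
shift [ 0.0012  0.0003 -0.0022] turn [-0.09  0.05 -0.18]
flange (array([-0.00178001,  0.00318875,  0.05450658]), 15868, np.float64(0.0002651535345675887)) granite (array([-0.00153846,  0.001951  ,  0.0405666 ]), 59750, np.float64(0.00027262021514690843))
down dir deg -78.9575799508667 tilt 0.0012610942966200884 F [-2.34520235 -0.38087156  5.01424137]
plate ((557.1685791015625, 100.51744842529297), 55.093509674072266)
hub ((557.0574951171875, 100.42744445800781), 16.174041748046875) 2530
```

The plate stands firm at 5 N, tilt 0.001 rad. Lifting off and taking a last look.

>>> {"name": "servo_tool", "arguments": {
  "steps": [
    [0,0,-0.01,0,0,0],
    [0,0,-0.03,0,0,0],
    [0,0,-0.03,0,0,0],
    [0,0,-0.01,0,0,0],
    [0,0,0,0,0,0]
  ]
}}

```text
t: 23.85
eef_pos: [0.5711, 0.0563, 0.1374]
tool_rot: [-3.139, 0.0, 1.892]
contact_force: [0.1, 0.1, -0.4]
opening: 0.0006
```

>>> {"name": "servo_tool", "arguments": {
  "steps": [
    [-0.04,0,0,0,0,0],
    [0,0,0,0,0,0],
    [0,0,0,0,0,0],
    [0,0,0,0,0,0]
  ]
}}

```text
t: 24.25
eef_pos: [0.5821, 0.0185, 0.1336]
tool_rot: [-3.136, -0.002, 1.893]
contact_force: [-0.3, 0.2, -0.3]
opening: 0.0003
```

```bash
python3 -c "
from h import *
tgt(.5713,.0573,.0565,1.895);tilt('w15');plate('w15');wedge('w15')"
```

```text
t 24.25 pos [0.5821 0.0185 0.1336] rot [-3.1357e+00 -2.3000e-03  1.8925e+00] j6 -0.5 F [-0.3  0.2 -0.3] op 0.0003
shift [0.0401 0.0025 0.0771] turn [-0.34 -0.13 -0.14]
flange (array([-0.00186167,  0.00284877,  0.05458335]), 9392, np.float64(0.00029203291656316327)) granite (array([-0.00135671,  0.00165162,  0.04057125]), 36140, np.float64(0.00030068430826623097))
down dir deg -67.1299144500365 tilt 0.0012992907476095197 F [-0.27780602  0.18723749 -0.30196732]
plate ((557.2198486328125, 100.80348205566406), 55.10519790649414)
hub ((557.0783081054688, 100.72933959960938), 15.971327781677246) 1351
wedge (583.1107788085938, 21.938955307006836) (14.145116806030273, 51.773590087890625) 18.243732452392578 1163
[[ 5.6828961e+02  4.4310375e+01]
 [ 5.8449786e+02 -4.8607335e+00]
 [ 5.9793195e+02 -4.3246460e-01]
 [ 5.8172369e+02  4.8738644e+01]]
axis [ 0.31222622 -0.95000778] slope z along [0.10087549 0.04551759]
```

View pics/w15.png

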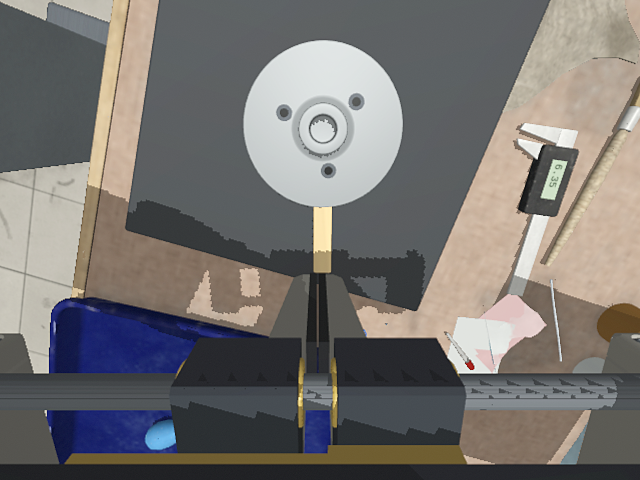

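```bash
python3 -c "
from h import *
print(ctrl.close_job())"
```

```text
the job is handed in; nothing more can be done
None
```

The wedge is in under the raised side, the plate stood firm when pressed above it, and the job is handed in. One early press may have broken the 25 N limit, though.

**Rocking:** Pressing the rim showed the raised side at about -71° from +x. The plate tilted 0.042 rad there, which means a gap of about 2.2 mm.

**Wedge:** I slid it in radially under that side until the push force rose to about 4 N and it stalled. The fingers crept about 2 mm further in as I released it. By its visible length, the tip now sits about 38 mm from the plate's axis (the limit is 49 mm).

**Last checks:**
- **Proof press:** under about 5 N on the rim above the wedge, held for about 0.5 s, the plate's measured tilt was 0.001 rad.
- **Level afterwards:** with the gripper clear, the tilt was 0.0013 rad, within camera noise.
- **Position:** the plate had moved less than 1 mm, the wedge stayed where I left it, and I did not touch the other tools.

**Failed or uncertain:**
- **Force limit:** my first test press, on the firm -x side, used 2 mm steps. The wrist force read about 22 N and then 28.6 N for a moment, above the 25 N limit on pressing the plate. If the judged contact force was as high, the run failed there. Later presses used steps of 1 mm or less and read under 10 N.
- **Bearing force:** I could not measure directly that the wedge carries at least 0.2 N after release. I infer it from the push force, the extra travel and the firm press.

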